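Rock a bent brake cover on the surface plate and gauge the gap under its raised edge

ROBOT

A 6-joint arm with a two-finger parallel gripper is mounted at the origin on a cart in front of the work surface, level with it; the furniture and walls round the work are solid. World frame = base frame: x ahead of the robot, y to its left, z up, the work surface at z = 0. Lengths are in mm, angles in rad, forces in N, time in s.
With the tool pointing down it reaches from about 425 to 925 mm from the base axis. Payload 12.5 kg.
Tool frame: the origin (TCP) lies at the very end of the fingers, on their centre line; the grasp point (between the pads) lies 19 mm behind it (tcp_to_grasp is the distance from the TCP to the grasp point, in mm); z points along the fingers, y is the line along which they close (so a half turn about z gives the same grasp; the last joint's range is limited). The gripper opens to 85 mm and grips with 20 to 120 N. Pads are 22 mm wide; open, the fingers measure 114 mm over their backs; the gripper's body (76 mm by 85 mm) begins 54 mm behind the grasp point. The pads swing forward as they close: fully open they stand 13 mm farther back than shut.
Start: joints at [-1.317, 0.491, 1.559, -0, 1.092, -0.106], TCP at [220.078, -584.991, 199.927] pointing down, gripper open.
Joint ranges: [-3.1, 3.1], [-0.84, 2.19], [0.05, 2.79], [-1.13, 4.28], [0.06, 2.93], [-2.69, 2.69]. Speed limits (rad/s): [2.22, 2.22, 2.79, 3.14, 3.14, 3.14].

INTERFACE

Orientations are given as a unit quaternion [w, x, y, z].
In Python, from workcell import * gives the robot as it stands.
- The arm moves only by the tool apply_moves, never from a script. Its arguments are lists of equal length, an entry for each row: "translation": the shift along the tool's x, y, z in mm, a list of three; "spin": the turn about the tool's z in degrees. In form: {"translation": [[dx, dy, dz], ...], "spin": [spin, ...]}. A call has 1 to 12 rows; each row shifts and turns the commanded pose from where the row before left it, along the tool's axes as they then stand; what a row does not reach is not made up. A row lasts 1/8 s, in which the tool goes at most 62.5 mm and 10.7 degrees, less where a joint would pass 70% of its speed; a pose out of reach is approached as far as the arm can. A call with a gripper value outside its range is refused whole. "hand" is the opening in per cent of the stroke, from 0 (shut) to 100 (fully open), set as the call begins (left out, the last holds). The fingers move at their own pace and stop on an object; "squeeze" is the grip in N (left out, the last holds). Time passes only in rows, so rows that do not move let the fingers close. It gives the time, the measured TCP pose, the force, the opening and the grip force at its end, in the units of the state.
- sense(): the state, without advancing time (a new reading comes with each control period).
- grab_frame(name): name is "side" or "top" or "wrist"; returns (picture, depth): 384x512x3 uint8, blue, green, red; 384x512 float32, mm along the optical axis (not along the pixel's ray), 0 where there is no reading.
- get_calibration(name): a dict with "mtx" (3x3 intrinsics, pixels), "R" (3x3) and "t" (3): a world point X has camera coordinates R X + t; the wrist camera has in their place "hand_eye" (4x4, takes a point from camera to tool coordinates, whose origin is the TCP and whose axes are the flange's). Camera axes: x right, y down, z forward; pixel columns grow to the right and rows downward; lengths in mm; the calibration is good to about 2 mm. A picture is of the moment at which its call begins: read the wrist's pose just before it. get_calibration takes no time and is no camera call.
- job_done(): hands the job in; it is judged then, once.
The state is a dict: "t": time; "joints": joint angles; "dq": joint speeds; "joint_efforts": joint torques, N m; "tcp_pos": TCP position; "orientation": TCP orientation; "force": force on the tool from outside, world axes, zero at the start; "moment": the same for the moment, N m; "finger_gap": finger opening in mm; "gripper_force": force on a finger pad.
Only numpy, scipy, OpenCV 4.12 (cv2) and the standard library are available. Lean on these libraries where they do the work, as an engineer would, in place of code of your own. Each camera call takes 0.05 s, during which the arm holds its last target. There are 200 camera calls.

TASK

Check the round brake cover on the surface plate for warp: press its rim down gently (5 to 10 N) at different places until you find the side where the whole cover rocks, then let it go. Slide the taper gauge's tongue along the plate under that raised edge until it is just snug, without shoving the cover away, and let go. Finally press that edge down again just as gently to prove that the cover now bears on the gauge and no longer rocks, and leave everything so.

Things in the scene. Friction and masses are not known exactly. Their poses are not given: they have to be found in the camera images.
- cover: round steel brake cover, 1.2 kg, lying loose on the surface plate (friction about 0.6). Flange 136 mm across, 8 mm thick, bent slightly up along a straight line 8 mm beside the axis: the larger part rests flat, the rest stands up, 1.9 to 4.0 mm at its middle of the rim, nothing at the line's ends. Where and how much is not known. Origin: on the axis at the underside; z up; x, y mean nothing
- taper_gauge: taper gauge, 75 g, lying on the bench mat left or right of the surface plate: dark ribbed grip block 32 mm long, 14 wide, 24 high (x = -32 to 0 mm) and a bare steel tongue 36 mm long, 14 wide, flat below, 4.6 mm thick at the grip falling to 1.0 mm at the tip (1 in 10). Origin: middle of the underside where grip and tongue meet; x points to the tip, z up
- gauge_tip (a point): middle of the underside of the tongue's tip, 36 mm along x from the gauge's origin; same axes. Slid in level along the plate toward the cover's axis, the tongue is snug when the push first meets 2 to 3 N; from about 5 N on the cover is shoved along
- surface_plate: grey granite surface plate, 300 mm (its x) by 380 mm (its y), fixed on the bench; origin: centre, at bench level; its flat top is at z = 50 mm
- bearing: bystander: ball bearing 48 mm across, 14 mm high, lying on a far corner of the surface plate; origin: centre of its underside
- feeler_gauge: bystander: folded feeler gauge set, 136 x 29 x 10 mm, lying on the bench mat on the other side of the surface plate from the taper gauge; long axis y
- grease_tin: bystander: flat grease tin 65 mm across, 32 mm high, on the bench to the right; origin: centre of its underside
- marker: bystander: paint marker, 139 mm long, 16 mm thick, on the bench to the left; origin: centre, long axis y
- cover_boss (a point): top centre of the cover, 21 mm up its axis: a 38 mm boss on a 67 mm hub 15 mm high; the bare flange round it (34 to 68 mm from the axis) is where to press. 5 to 10 N at 54 mm from the axis, within 45 degrees of the raised middle, tips the whole cover toward that middle by 0.032 to 0.066 rad; farther off it tips less or not at all; let go, it falls back flat
There are look-alikes about, which are no part of the job. Leave any yellow look-alike of the cover alone. There is more than one size of the taper_gauge; the one meant has the size given above.

How it is judged (in metres and radians):
On the way, in this order (a step that is already met when the one before it is completed fails the run):
1. the cover is rocked: fingers press on it and it is tipped by more than 0.015 rad, still standing on the plate (its top centre raised less than about 1 mm) (angle between cover's own z axis and vertical above 0.015 rad and contact force between the fingers and cover above 1 N and z of cover_boss in the frame of surface_plate below 0.0726 m and contact force between taper_gauge and cover below 0.1 N), for 0.2 s.
2. the rock is gone: with the gauge's tip at least 4 mm under the rim, fingers press the cover with more than 2 N, the gauge bears more than 1 N of it and the cover stays within 0.007 rad of level (horizontal distance between gauge_tip and cover below 0.064 m and angle between cover's own z axis and vertical below 0.007 rad and contact force between the fingers and cover above 2 N and contact force between taper_gauge and cover above 1 N and contact force between the fingers and taper_gauge below 0.1 N), for 0.3 s.
At the end, for the whole second after the job is handed in: the gauge lies flat on the plate (0.05 rad, tip within 3 mm of its top) with its tip at least 4 mm under the cover's rim; the cover is level within 0.007 rad, within 4 mm of where it was; both at rest (horizontal distance between gauge_tip and cover below 0.064 m and angle between cover's own z axis and vertical below 0.007 rad and z of gauge_tip in the frame of surface_plate between 0.047 and 0.053 m and angle between taper_gauge's own z axis and vertical below 0.05 rad and distance of cover from where it was at the start of the episode below 0.004 m and linear speed of each of cover, taper_gauge below 0.01 m/s); the robot touches nothing.
It fails at once if fingers press the cover with more than 40 N (contact force between the fingers and cover above 40 N).
It fails at once if the cover is shoved or dragged more than 15 mm (distance of cover from where it was at the start of the episode above 0.015 m).
It fails at once if a bystander is moved more than 20 mm (distance of any of bearing, feeler_gauge, grease_tin, marker from where it was at the start of the episode above 0.02 m).
It also fails if it takes over 72 s, if anything falls off the work surface, if the arm or the gripper's body presses on something with over 40 N, if the wrist force passes 120 N, or if a joint passes its speed limit or range.

## Working session

There is one attempt and no reset: what is moved stays moved. The work goes in short steps, Python scripts to look and compute and a tool call to move; the robot and the scene stay as the last step left them, time stands still between calls to the robot, and variables do not carry over. Pictures are saved under pics/ and viewed, at most 10 in all, crops included, and the job is handed in when it is done.

Besides the shell and the picture viewer there is one more tool, called after "Request:" as name(argument=value, ...) on one line, values as JSON. apply_moves: Moves the arm, as the interface text tells. Its arguments: {"type":"object","properties":{"translation":{"type":"array"},"spin":{"type":"array"},"hand":{"type":"number"},"squeeze":{"type":"number"}},"required":["translation","spin"]}

```bash
ls; mkdir -p pics
cat > h.py <<'E'
from workcell import *
import numpy as np, cv2
from scipy.spatial.transform import Rotation as Ro
def TCP(s=None):
    s=s or sense(); q=s['orientation']; T=np.eye(4)
    T[:3,:3]=Ro.from_quat([q[1],q[2],q[3],q[0]]).as_matrix(); T[:3,3]=s['tcp_pos']; return T
def cloud(name):
    T=TCP(); im,d=grab_frame(name); c=get_calibration(name); K=np.array(c['mtx'])
    v,u=np.mgrid[:d.shape[0],:d.shape[1]]
    P=np.stack([(u-K[0,2])/K[0,0]*d,(v-K[1,2])/K[1,1]*d,d],-1)
    if name=='wrist':
        M=T@np.array(c['hand_eye']); W=P@M[:3,:3].T+M[:3,3]
    else:
        W=(P-np.array(c['t']).ravel())@np.array(c['R'])
    W[d==0]=np.nan
    return im,d,W
E
python3 - <<'E'
from h import *
s=sense();print(s)
a,d,W=cloud('top');np.save('top.npy',W);cv2.imwrite('pics/top.png',a)
b,d2,W2=cloud('side');np.save('side.npy',W2);cv2.imwrite('pics/side.png',b)
cv2.imwrite('pics/topx.png',cv2.resize(a,(800,600),interpolation=cv2.INTER_CUBIC))
for n in['top','side','wrist']:print(get_calibration(n))
E
```

```text
pics
{'t': 0.0, 'joints': array([-1.31661165e+00,  4.91587211e-01,  1.55947844e+00,  4.49178287e-06,
        1.09169928e+00, -1.05598941e-01]), 'dq': array([ 2.09689379e-04, -5.16483091e-05,  9.23065022e-04,  9.70161185e-04,
        1.54672329e-03,  7.58341786e-04]), 'joint_efforts': array([-4.27326930e-03, -6.18453956e+01, -2.61596113e+01, -2.40934150e-04,
        4.07415107e-03,  9.63327466e-06]), 'tcp_pos': array([ 219.99828706, -584.70700127,  199.30059886]), 'orientation': array([-5.84670184e-04,  9.83863073e-01,  1.78922080e-01, -4.15189837e-05]), 'force': array([-0.09998612,  0.07380513,  0.3230806 ]), 'moment': array([-0.0261293 ,  0.00197725,  0.01586858]), 'gripper_force': 0.0, 'finger_gap': 85.20709748857375}
{'mtx': array([[423.04222784,   0.        , 261.49903563],
       [  0.        , 423.04222784, 191.3502743 ],
       [  0.        ,   0.        ,   1.        ]]), 'R': array([[ 0.00187645, -0.99997843,  0.00629426],
       [-0.99319064, -0.00259683, -0.11647152],
       [ 0.11648535, -0.00603285, -0.99317409]]), 't': array([  -7.26938623,  560.68395151, 1212.94835579]
[... 189 characters left out ...]
3, -0.3426389 , -0.01887585],
       [-0.17888911,  0.53584653, -0.82514677],
       [ 0.29284194, -0.77166514, -0.56460297]]), 't': array([520.82625887, 156.80858161, 956.9863783 ])}
{'mtx': array([[278.15799244,   0.        , 257.54295467],
       [  0.        , 278.15799244, 194.74480666],
       [  0.        ,   0.        ,   1.        ]]), 'hand_eye': array([[-4.54643451e-04, -9.58514157e-01, -2.85044564e-01,
         7.26838607e+01],
       [ 9.99999653e-01, -6.34905053e-04,  5.39993420e-04,
         1.87031926e-01],
       [-6.98567572e-04, -2.85044219e-01,  9.58514113e-01,
        -1.73162892e+02],
       [ 0.00000000e+00,  0.00000000e+00,  0.00000000e+00,
         1.00000000e+00]])}
```

View pics/topx.png

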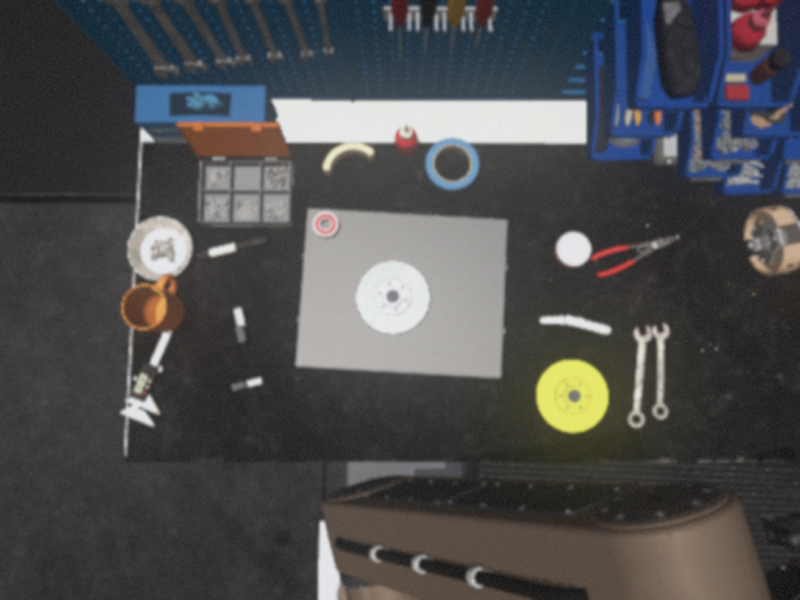

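The view shows the cover on the plate at (392,297) and the yellow look-alike at (572,396). Two candidates for the taper gauge are on the left mat, at (239,325) and (247,383). The bearing is at (325,224) and the marker at (230,248).

Run:
```python
from h import *
W=np.load('top.npy');a=cv2.imread('pics/top.png')
def at(u,v): return W[int(v*.64),int(u*.64)].round(1)
for n,p in dict(cover=(392,297),rimL=(362,297),rimR=(424,297),g1=(239,325),g2=(247,383),pl=(330,340),plBL=(298,364),plTR=(504,222)).items():print(n,at(*p))
# plate & cover fit
z=W[...,2]
m=(np.abs(z-58)<3.5)
m[:,:225]=0;m[:,290:]=0;m[:160]=0;m[230:]=0
c=cv2.findContours(((z>54.5)&(z<90)).astype(np.uint8),cv2.RETR_EXTERNAL,cv2.CHAIN_APPROX_NONE)[0]
for k in c:
    k=k[:,0]; 
    if cv2.contourArea(k)>300:
        (cx,cy),r=cv2.minEnclosingCircle(k);print('blob',cx,cy,r,W[int(cy),int(cx)].round(1))
# colour blobs on gauges: crop
cr=a[195:260,130:195];cv2.imwrite('pics/crop.png',cv2.resize(cr,(600,600),interpolation=cv2.INTER_CUBIC))
g=cv2.cvtColor(cr,cv2.COLOR_BGR2GRAY);n,l,st,ce=cv2.connectedComponentsWithStats((g>110).astype(np.uint8))
for i in range(1,n):
    if st[i,4]>8:
        vv,uu=np.where(l==i);P=W[vv+195,uu+130];P=P[~np.isnan(P[:,0])]
        r=cv2.minAreaRect(P[:,:2].astype(np.float32));print(st[i,4],ce[i]+[130,195],P.mean(0).round(1),r)
h=W[195:260,130:195,2]; mm=(h>5);n,l,st,ce=cv2.connectedComponentsWithStats(mm.astype(np.uint8))
for i in range(1,n):
    if st[i,4]>8:
        vv,uu=np.where(l==i);P=W[vv+195,uu+130]
        print('h',st[i,4],P.mean(0).round(1),P[:,2].max(),cv2.minAreaRect(P[:,:2].astype(np.float32)))
```

```text
cover [560.4  27.1  67.9]
rimL [560.8  81.8  63.5]
rimR [561.6 -33.3  58.7]
g1 [512.7 320.7   7.7]
g2 [403.2 299.5   7.4]
pl [484.3 140.2  43.3]
plBL [440.7 198.8  51.1]
plTR [ 704.8 -183.5   53. ]
blob 250.2440948486328 190.53936767578125 25.59975814819336 [560.4  27.1  67.9]
blob 231.0 56.5 143.04293823242188 [959.9  85.4  71. ]
blob 38.5 42.5 38.58118438720703 [999.5 656.9  73.3]
103 [152.82524272 204.91262136] [522.  318.3   8.6] ((517.0398559570312, 317.0339050292969), (66.61743927001953, 19.377290725708008), 16.420719146728516)
186 [192.08064516 216.57526882] [485.2 194.   49.3] ((491.3149719238281, 198.45346069335938), (112.7599105834961, 23.15098762512207), 0.08086860179901123)
57 [162.28070175 244.15789474] [405.6 288.    3. ] ((405.60821533203125, 288.119384765625), (15.827775001525879, 29.551856994628906), 13.518325805664062)
h 185 [484.5 193.9  50.1] 58.44502230013525 ((491.3153991699219, 198.15914916992188), (112.7599105834961, 22.562368392944336), 0.08086860179901123)
h 78 [497.9 310.8  19.4] 35.837214552297304 ((502.45208740234375, 316.58258056640625), (47.98910903930664, 21.679338455200195), 14.899554252624512)
h 47 [399.3 311.5  15.7] 23.410819364718037 ((399.6811828613281, 311.3213806152344), (14.90578842163086, 42.02811050415039), 5.320891380310059)
```

View pics/crop.png

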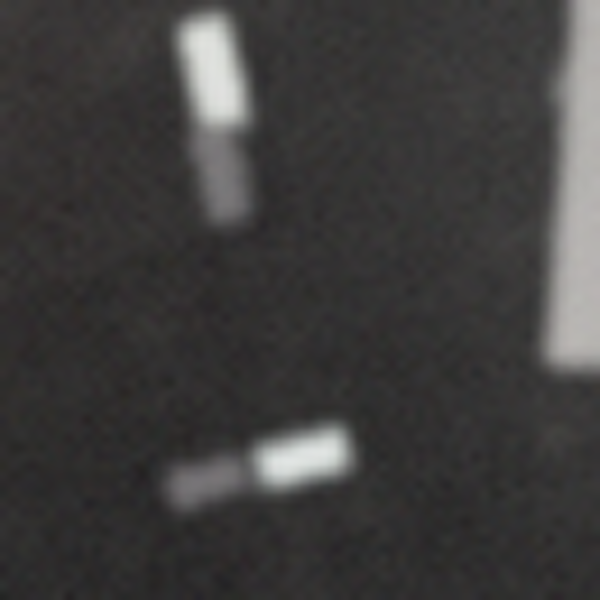

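Upper candidate (239,325) is about 66 mm long with a tongue of about 36 mm. The lower one (247,383) is clearly smaller, about 57 mm with a tongue of about 30 mm. I choose the upper one and will check it close up from the wrist. First I'll look at the cover.

Request:
apply_moves(translation=[[0, 0, 0], [0, 0, 0], [29, -51, 0], [29, -51, 0], [29, -51, 0], [29, -51, 0], [29, -51, 0], [29, -51, 0], [29, -51, 0], [29, -51, 10], [29, -51, 10], [29, -51, 10]], spin=[10.3, 10.3, 0, 0, 0, 0, 0, 0, 0, 0, 0, 0], hand=100)

```text
t: 1.6
tcp_pos: [510.6, -73.1, 169.5]
orientation: [0.0, 1.0, 0.0, -0.0]
force: [-0.6, -0.4, -0.6]
finger_gap: 85.3
gripper_force: 0.0
```

Request:
apply_moves(translation=[[29, -51, 10], [29, -51, 10], [0, 0, 0], [0, 0, 0]], spin=[0, 0, 0, 0], hand=0)

```text
t: 2.1
tcp_pos: [567.5, 27.0, 149.6]
orientation: [0.0, 1.0, 0.0, -0.0]
force: [-0.4, -0.1, 0.3]
finger_gap: 12.1
gripper_force: 0.0
```

```bash
cat > cov.py <<'E'
from h import *
Ws=[]
for i in range(3):
    im,d,W=cloud('wrist');Ws.append(W)
s=sense();print(s['tcp_pos'],TCP()[:3,0],s['force'])
W=np.nanmean(Ws,0);np.save('cov.npy',W);cv2.imwrite('pics/cov.png',im)
z=W[...,2]
print('noise',np.nanmedian(np.nanstd(Ws,0)[...,2]))
E
python3 cov.py
```

```text
[567.59178906  25.98592118 150.18857735] [ 9.99999234e-01 -1.22627152e-03  1.66618916e-04] [ 0.3815027  -0.92625184  0.08907169]
noise 0.5116658963982121
```

View pics/cov.png

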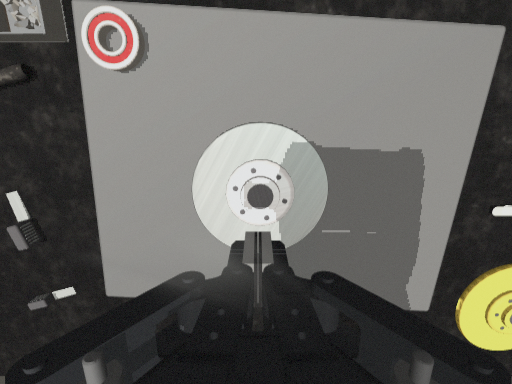

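The cover is at pixel (260,190) and the fingers hide its lower edge near (260,245). The taper gauge is at (22,220) and the smaller one at (52,298). Next I'll fit the circle and the flange heights by angle.

```bash
cat > fit.py <<'E'
from h import *
from scipy.optimize import least_squares
im=cv2.imread('pics/cov.png');W=np.load('cov.npy')
hs=cv2.cvtColor(im,cv2.COLOR_BGR2HSV);g=cv2.cvtColor(im,cv2.COLOR_BGR2GRAY)
# plate plane
v,u=np.mgrid[:384,:512]; r=np.hypot(u-260,v-187)
pm=(r>80)&(r<130)&(v<230)&~np.isnan(W[...,0])&(abs(W[...,2]-50)<8)
A=np.c_[W[pm][:,:2],np.ones(pm.sum())];pl=np.linalg.lstsq(A,W[pm][:,2],rcond=None)[0];print('plate plane',pl, A@pl@np.ones(len(A))/len(A))
dz=W[...,2]-(W[...,:2]@pl[:2]+pl[2])
# rim by radial gradient
ed=[]
for a in np.arange(-180,180,3):
    if 55<a<125: continue
    rr=np.arange(55,80,.25);x=260+rr*np.cos(np.radians(a));y=187+rr*np.sin(np.radians(a))
    p=cv2.remap(cv2.GaussianBlur(g,(3,3),0).astype(np.float32),x.astype(np.float32)[None],y.astype(np.float32)[None],1)[0]
    i=np.argmin(np.gradient(p));ed.append([x[i],y[i]])
ed=np.array(ed,np.float32)
M=TCP()@np.array(get_calibration('wrist')['hand_eye']);K=get_calibration('wrist')['mtx']
ray=(np.c_[ed,np.ones(len(ed))]@np.linalg.inv(K).T)@M[:3,:3].T
X=M[:3,3]+ray*((58-M[2,3])/ray[:,2])[:,None]
f=least_squares(lambda p:np.hypot(X[:,0]-p[0],X[:,1]-p[1])-p[2],[560,27,68],loss='soft_l1');print('circle',f.x,np.abs(f.fun).mean())
c=f.x[:2]
dx,dy=W[...,0]-c[0],W[...,1]-c[1];R=np.hypot(dx,dy);th=np.degrees(np.arctan2(dy,dx))
for lo,hi in((38,52),(52,66)):
  print([(b,round(float(np.nanmedian(dz[(R>lo)&(R<hi)&(abs((th-b+180)%360-180)<10)])),1)) for b in range(-180,180,20)])
m=(R>38)&(R<66)&(np.abs(dz-9.5)<4)
def res(p):
    d=dx[m]*np.cos(p[0])+dy[m]*np.sin(p[0])-8
    return dz[m]-p[1]-np.clip(d,0,None)*p[2]/60-0*d
for a0 in range(0,360,30):
    q=least_squares(res,[np.radians(a0),8,3],loss='soft_l1');print(a0,round(np.degrees(q.x[0])%360),q.x[1:].round(2),round(q.cost,1))
E
python3 fit.py
```

```text
plate plane [ 1.36477501e-03 -2.55696601e-04  4.82336724e+01] 49.06569413617186
circle [563.99695656  23.58030772  66.92997781] 0.20360765733753194
[(-180, 56.0), (-160, 8.0), (-140, 8.3), (-120, 8.2), (-100, 8.0), (-80, 214.3), (-60, 203.3), (-40, 8.0), (-20, 8.1), (0, 8.7), (20, 9.4), (40, 9.7), (60, 194.0), (80, 208.5), (100, 199.9), (120, 9.0), (140, 8.2), (160, 8.2)]
[(-180, 102.5), (-160, 8.4), (-140, 8.3), (-120, 8.1), (-100, 8.0), (-80, 217.8), (-60, 7.9), (-40, 8.0), (-20, 8.2), (0, 9.1), (20, 9.8), (40, 10.4), (60, 10.6), (80, 217.2), (100, 9.9), (120, 9.2), (140, 8.6), (160, 116.3)]
0 61 [7.98 3.07] 556.1
30 61 [7.98 3.07] 556.1
60 61 [7.98 3.07] 556.1
90 61 [7.98 3.07] 556.1
120 61 [7.98 3.07] 556.1
150 61 [7.98 3.07] 556.1
180 61 [7.98 3.07] 556.1
210 282 [ 9.35 -2.15] 1876.5
240 282 [ 9.35 -2.15] 1876.5
270 282 [ 9.35 -2.15] 1876.5
300 282 [ 9.35 -2.15] 1876.5
330 61 [7.98 3.07] 556.1
```

The raised middle is at 61° (world) with a rise of about 3.1 mm, and the cover centre is (564, 23.6). I'll press there at a radius of 54 mm, around (590, 71).

Request:
apply_moves(translation=[[22.6, -44.8, 0], [0, 0, 45], [0, 0, 30], [0, 0, 10], [0, 0, 2], [0, 0, 0], [0, 0, 0]], spin=[0, 0, 0, 0, 0, 0, 0])

```text
t: 3.12
tcp_pos: [591.0, 71.8, 63.9]
orientation: [0.0, 1.0, 0.0, 0.001]
force: [-0.3, 0.9, -0.3]
finger_gap: 0.1
gripper_force: 0.0
```

Request:
apply_moves(translation=[[0, 0, 0.7], [0, 0, 0.7], [0, 0, 0.6], [0, 0, 0]], spin=[0, 0, 0, 0])

```text
t: 3.62
tcp_pos: [590.5, 71.9, 60.8]
orientation: [0.0, 1.0, 0.0, -0.0]
force: [0.5, -0.0, 0.8]
finger_gap: -0.1
gripper_force: 0.0
```

Request:
apply_moves(translation=[[0, 0, 0.6], [0, 0, 0.6], [0, 0, 0], [0, 0, 0]], spin=[0, 0, 0, 0])

```text
t: 4.12
tcp_pos: [590.5, 71.9, 59.7]
orientation: [0.0, 1.0, 0.0, 0.0]
force: [-0.6, -0.4, 0.7]
finger_gap: 0.6
gripper_force: 0.0
```

Request:
apply_moves(translation=[[0, 0, 0.6], [0, 0, 0.6], [0, 0, 0], [0, 0, 0]], spin=[0, 0, 0, 0])

```text
t: 4.62
tcp_pos: [590.5, 71.9, 58.5]
orientation: [0.0, 1.0, 0.0, -0.0]
force: [-0.4, -0.5, 0.2]
finger_gap: 0.0
gripper_force: 0.0
```

Request:
apply_moves(translation=[[0, 0, 0.5], [0, 0, 0], [0, 0, 0]], spin=[0, 0, 0])

```text
t: 5.0
tcp_pos: [590.5, 71.9, 58.0]
orientation: [0.0, 1.0, 0.0, 0.0]
force: [0.1, -0.0, -0.1]
finger_gap: 0.2
gripper_force: 0.0
```

Request:
apply_moves(translation=[[0, 0, 0.5], [0, 0, 0], [0, 0, 0]], spin=[0, 0, 0])

```text
t: 5.38
tcp_pos: [590.5, 71.9, 57.5]
orientation: [0.0, 1.0, 0.0, 0.0]
force: [-0.2, 0.8, 0.4]
finger_gap: -0.1
gripper_force: 0.0
```

Run:
```python
from h import *
for i in range(3):
    im,d,W=cloud('wrist');s=sense();print(s['force'].round(2),s['moment'].round(3),s['tcp_pos'].round(2))
cv2.imwrite('pics/press1.png',im[120:330,130:390]);
```

```text
[-0.06  0.05  0.75] [-0.009  0.014 -0.017] [590.53  71.91  57.49]
[ 0.74  0.3  -0.23] [0.019 0.009 0.047] [590.52  71.89  57.49]
[1.09 0.83 0.35] [ 0.018 -0.012  0.022] [590.53  71.9   57.49]
```

Run:
```python
from h import *
im,d,W=cloud('side');c=get_calibration('side');p=np.array(c['mtx'])@(np.array(c['R'])@np.array([590.,72,58])+np.array(c['t']).ravel());u,v=p[:2]/p[2];print(u,v)
u,v=int(u),int(v);cv2.imwrite('pics/press1.png',cv2.resize(im[v-60:v+60,u-80:u+80],(800,600),interpolation=cv2.INTER_CUBIC))
```

```text
227.48158818810072 204.5357209166216
```

View pics/press1.png

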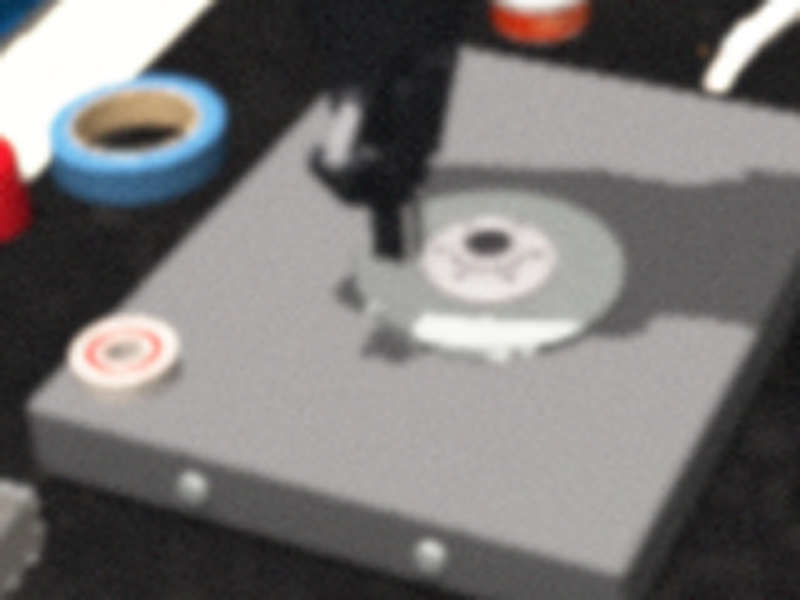

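The fingertip's end appears at crop (395,258), about 8 px above where I predicted it. I'll check that against the depth.

Run:
```python
from h import *
im,d,W=cloud('side');c=get_calibration('side')
def pr(X):
    p=np.array(c['mtx'])@(np.array(c['R'])@np.array(X)+np.array(c['t']).ravel());return (p[:2]/p[2]).round(1)
print('boss',pr([564,23.6,71]),'tip',pr([590.5,72,57.5]))
for v in range(184,205,2): print(v,W[v,222:234:2].round(0).tolist())
```

```text
boss [244.4 191.3] tip [227.3 204.7]
184 [[nan, nan, nan], [579.0, 107.0, 143.0], [578.0, 99.0, 138.0], [579.0, 86.0, 129.0], [581.0, 69.0, 118.0], [616.0, -20.0, 54.0]]
186 [[586.0, 103.0, 134.0], [579.0, 107.0, 138.0], [585.0, 84.0, 122.0], [581.0, 82.0, 121.0], [582.0, 69.0, 112.0], [612.0, -11.0, 54.0]]
188 [[594.0, 88.0, 116.0], [589.0, 87.0, 117.0], [584.0, 88.0, 118.0], [582.0, 80.0, 114.0], [580.0, 74.0, 110.0], [609.0, -2.0, 54.0]]
190 [[595.0, 87.0, 110.0], [590.0, 86.0, 110.0], [584.0, 88.0, 113.0], [582.0, 81.0, 109.0], [581.0, 73.0, 104.0], [605.0, 6.0, 54.0]]
192 [[595.0, 86.0, 103.0], [589.0, 89.0, 107.0], [584.0, 88.0, 107.0], [583.0, 81.0, 103.0], [580.0, 75.0, 99.0], [601.0, 15.0, 55.0]]
194 [[595.0, 88.0, 99.0], [591.0, 86.0, 99.0], [585.0, 86.0, 100.0], [583.0, 80.0, 96.0], [582.0, 72.0, 91.0], [594.0, 32.0, 62.0]]
196 [[599.0, 80.0, 87.0], [594.0, 79.0, 87.0], [586.0, 85.0, 93.0], [583.0, 80.0, 91.0], [598.0, 38.0, 58.0], [590.0, 42.0, 63.0]]
198 [[615.0, 49.0, 56.0], [609.0, 49.0, 57.0], [604.0, 48.0, 58.0], [599.0, 47.0, 58.0], [594.0, 45.0, 58.0], [588.0, 48.0, 62.0]]
200 [[611.0, 58.0, 57.0], [606.0, 57.0, 58.0], [601.0, 56.0, 58.0], [596.0, 55.0, 58.0], [592.0, 51.0, 57.0], [586.0, 53.0, 60.0]]
202 [[607.0, 65.0, 57.0], [601.0, 67.0, 59.0], [598.0, 62.0, 57.0], [594.0, 60.0, 56.0], [588.0, 61.0, 58.0], [585.0, 56.0, 56.0]]
204 [[604.0, 73.0, 57.0], [599.0, 72.0, 58.0], [594.0, 72.0, 59.0], [589.0, 72.0, 60.0], [585.0, 67.0, 57.0], [581.0, 65.0, 57.0]]
```

Run:
```python
from h import *
im,d,W=cloud('wrist');T=TCP();Ti=np.linalg.inv(T)
P=W@Ti[:3,:3].T+Ti[:3,3]
cv2.imwrite('pics/w2.png',cv2.resize(im[150:330,150:390],(800,600),interpolation=cv2.INTER_CUBIC))
for v in range(200,260,4): print(v,P[v,246:276:6].round(0).tolist())
print(sense()['force'],sense()['finger_gap'])
```

```text
200 [[15.0, -8.0, 8.0], [17.0, -3.0, 3.0], [18.0, 1.0, -2.0], [18.0, 4.0, -2.0], [19.0, 8.0, -3.0]]
204 [[12.0, -8.0, 8.0], [15.0, -3.0, -1.0], [16.0, 1.0, -3.0], [15.0, 4.0, -1.0], [15.0, 8.0, -1.0]]
208 [[12.0, -7.0, 0.0], [13.0, -3.0, -2.0], [13.0, 1.0, -2.0], [13.0, 4.0, -2.0], [13.0, 8.0, -2.0]]
212 [[10.0, -7.0, -2.0], [10.0, -3.0, -2.0], [10.0, 1.0, -2.0], [10.0, 4.0, -2.0], [10.0, 8.0, -2.0]]
216 [[7.0, -7.0, -2.0], [7.0, -3.0, -2.0], [7.0, 1.0, -2.0], [7.0, 4.0, -2.0], [7.0, 8.0, -2.0]]
220 [[5.0, -7.0, -3.0], [5.0, -3.0, -2.0], [4.0, 1.0, -2.0], [4.0, 5.0, -1.0], [4.0, 8.0, -2.0]]
224 [[2.0, -7.0, -3.0], [1.0, -3.0, -1.0], [2.0, 1.0, -3.0], [1.0, 5.0, -2.0], [1.0, 9.0, -1.0]]
228 [[-1.0, -7.0, -3.0], [-2.0, -3.0, -1.0], [-1.0, 1.0, -2.0], [-2.0, 5.0, -1.0], [-1.0, 9.0, -2.0]]
232 [[12.0, -6.0, -37.0], [11.0, -3.0, -35.0], [11.0, 0.0, -37.0], [11.0, 4.0, -37.0], [-5.0, 9.0, -0.0]]
236 [[11.0, -6.0, -41.0], [11.0, -3.0, -40.0], [11.0, 0.0, -42.0], [11.0, 4.0, -40.0], [11.0, 7.0, -40.0]]
240 [[12.0, -5.0, -48.0], [12.0, -3.0, -47.0], [11.0, 0.0, -45.0], [11.0, 3.0, -46.0], [11.0, 6.0, -46.0]]
244 [[11.0, -5.0, -49.0], [11.0, -2.0, -51.0], [12.0, 0.0, -51.0], [11.0, 3.0, -50.0], [12.0, 6.0, -51.0]]
248 [[11.0, -5.0, -54.0], [11.0, -2.0, -54.0], [12.0, 0.0, -55.0], [12.0, 3.0, -56.0], [11.0, 6.0, -55.0]]
252 [[11.0, -5.0, -59.0], [11.0, -2.0, -58.0], [12.0, 0.0, -60.0], [11.0, 3.0, -58.0], [11.0, 6.0, -59.0]]
256 [[11.0, -5.0, -61.0], [11.0, -2.0, -62.0], [11.0, 0.0, -61.0], [11.0, 3.0, -62.0], [11.0, 6.0, -62.0]]
[-0.46152501 -0.01054881  1.36440089] 0.1533254471010765
```

View pics/w2.png

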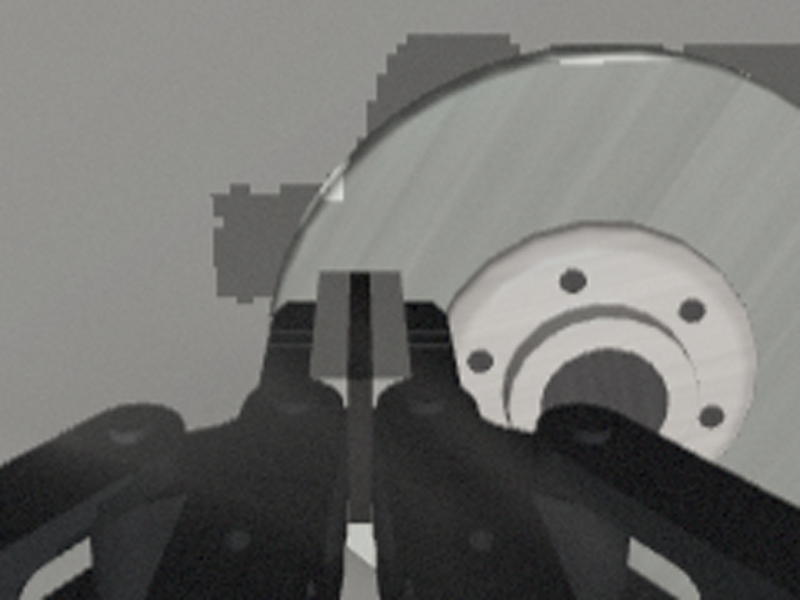

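Both cameras agree that the shut fingertips end about 34 mm behind the reported TCP: wrist tool z is about −35, and the side view gives z ≈ 92. So they are not touching yet. I'll keep descending and watch the force.

Request:
apply_moves(translation=[[0, 0, 1], [0, 0, 1], [0, 0, 0]], spin=[0, 0, 0])

```text
t: 6.05
tcp_pos: [590.4, 71.9, 55.4]
orientation: [0.0, 1.0, 0.0, -0.0]
force: [-0.4, 0.2, 0.2]
finger_gap: 0.1
gripper_force: 0.0
```

Request:
apply_moves(translation=[[0, 0, 1.5], [0, 0, 1.5], [0, 0, 0]], spin=[0, 0, 0])

```text
t: 6.42
tcp_pos: [590.4, 71.9, 52.3]
orientation: [0.0, 1.0, 0.0, -0.0]
force: [0.4, 0.4, 0.2]
finger_gap: -0.3
gripper_force: 0.0
```

Request:
apply_moves(translation=[[0, 0, 3], [0, 0, 3], [0, 0, 3], [0, 0, 2], [0, 0, 0]], spin=[0, 0, 0, 0, 0])

```text
t: 7.05
tcp_pos: [590.5, 71.9, 41.3]
orientation: [0.0, 1.0, 0.0, -0.0]
force: [-0.5, -0.8, -0.0]
finger_gap: -0.6
gripper_force: 0.0
```

Run:
```python
from h import *
im,d,W=cloud('side');print(sense()['force'])
for v in range(192,216,2): print(v,W[v,222:232:2].round(0).tolist())
```

```text
[ 0.33047023  0.36357175 -0.18013593]
192 [[595.0, 87.0, 104.0], [580.0, 109.0, 122.0], [584.0, 88.0, 107.0], [582.0, 82.0, 104.0], [581.0, 73.0, 98.0]]
194 [[596.0, 86.0, 97.0], [590.0, 87.0, 100.0], [585.0, 88.0, 101.0], [583.0, 80.0, 96.0], [581.0, 74.0, 93.0]]
196 [[595.0, 88.0, 93.0], [592.0, 85.0, 92.0], [584.0, 89.0, 97.0], [583.0, 81.0, 91.0], [579.0, 79.0, 91.0]]
198 [[595.0, 89.0, 88.0], [592.0, 85.0, 86.0], [585.0, 89.0, 90.0], [584.0, 79.0, 84.0], [581.0, 75.0, 82.0]]
200 [[597.0, 86.0, 80.0], [591.0, 87.0, 82.0], [586.0, 87.0, 83.0], [583.0, 82.0, 80.0], [580.0, 77.0, 77.0]]
202 [[607.0, 65.0, 57.0], [595.0, 81.0, 71.0], [588.0, 84.0, 74.0], [584.0, 80.0, 73.0], [588.0, 61.0, 58.0]]
204 [[604.0, 73.0, 57.0], [598.0, 76.0, 60.0], [594.0, 72.0, 59.0], [590.0, 69.0, 58.0], [585.0, 68.0, 58.0]]
206 [[600.0, 82.0, 58.0], [595.0, 82.0, 59.0], [591.0, 78.0, 58.0], [586.0, 77.0, 58.0], [582.0, 76.0, 58.0]]
208 [[600.0, 84.0, 54.0], [591.0, 91.0, 61.0], [588.0, 86.0, 58.0], [582.0, 87.0, 60.0], [579.0, 83.0, 58.0]]
210 [[601.0, 82.0, 46.0], [592.0, 90.0, 54.0], [586.0, 90.0, 55.0], [581.0, 90.0, 56.0], [575.0, 93.0, 60.0]]
212 [[596.0, 93.0, 49.0], [592.0, 91.0, 49.0], [587.0, 90.0, 49.0], [581.0, 91.0, 51.0], [575.0, 93.0, 55.0]]
214 [[593.0, 99.0, 48.0], [588.0, 99.0, 49.0], [584.0, 96.0, 48.0], [580.0, 95.0, 48.0], [576.0, 92.0, 48.0]]
```

Request:
apply_moves(translation=[[0, 0, 3], [0, 0, 3], [0, 0, 2], [0, 0, 0]], spin=[0, 0, 0, 0])

```text
t: 7.6
tcp_pos: [590.4, 71.9, 33.3]
orientation: [0.0, 1.0, 0.0, -0.0]
force: [0.3, -0.2, 0.5]
finger_gap: 0.0
gripper_force: 0.0
```

Request:
apply_moves(translation=[[0, 0, 1], [0, 0, 1], [0, 0, 0]], spin=[0, 0, 0])

```text
t: 7.98
tcp_pos: [590.5, 71.9, 31.4]
orientation: [0.0, 1.0, 0.0, -0.0]
force: [-0.1, 0.5, -0.5]
finger_gap: 0.3
gripper_force: 0.0
```

Request:
apply_moves(translation=[[0, 0, 1], [0, 0, 0], [0, 0, 0]], spin=[0, 0, 0])

```text
t: 8.35
tcp_pos: [590.5, 71.9, 30.5]
orientation: [0.0, 1.0, 0.0, 0.0]
force: [0.4, 0.1, 0.7]
finger_gap: -0.2
gripper_force: 0.0
```

Request:
apply_moves(translation=[[0, 0, 1], [0, 0, 0], [0, 0, 0]], spin=[0, 0, 0])

```text
t: 8.72
tcp_pos: [590.5, 71.9, 29.5]
orientation: [0.0, 1.0, 0.0, 0.0]
force: [0.3, 0.5, 0.3]
finger_gap: 0.0
gripper_force: 0.1
```

Request:
apply_moves(translation=[[0, 0, 1], [0, 0, 0], [0, 0, 0]], spin=[0, 0, 0])

```text
t: 9.1
tcp_pos: [590.6, 71.9, 28.6]
orientation: [0.0, 1.0, 0.0, 0.0]
force: [0.6, 1.3, 1.3]
finger_gap: 0.1
gripper_force: 0.8
```

Request:
apply_moves(translation=[[0, 0, 1], [0, 0, 0], [0, 0, 0]], spin=[0, 0, 0])

```text
t: 9.48
tcp_pos: [590.6, 71.9, 27.5]
orientation: [0.0, 1.0, 0.0, 0.0]
force: [0.3, 1.6, 1.7]
finger_gap: -0.4
gripper_force: 0.9
```

Request:
apply_moves(translation=[[0, 0, 1], [0, 0, 0], [0, 0, 0]], spin=[0, 0, 0])

```text
t: 9.85
tcp_pos: [590.6, 71.9, 26.7]
orientation: [0.0, 1.0, 0.0, 0.0]
force: [0.6, 1.5, 5.1]
finger_gap: 0.2
gripper_force: 2.6
```

Request:
apply_moves(translation=[[0, 0, 0.4], [0, 0, 0], [0, 0, 0]], spin=[0, 0, 0])

```text
t: 10.22
tcp_pos: [590.6, 71.9, 26.7]
orientation: [0.0, 1.0, 0.0, 0.0]
force: [-0.2, 1.8, 8.9]
finger_gap: 0.0
gripper_force: 4.8
```

Run:
```python
from h import *
Ws=[cloud('wrist')[2] for i in range(3)];W=np.nanmean(Ws,0);print(sense()['force'],sense()['gripper_force'])
dx,dy=W[...,0]-564,W[...,1]-23.6;R=np.hypot(dx,dy)
m=(R>22)&(R<31)&(abs(W[...,2]-65)<5);r=(R>80)&(R<130)&(abs(W[...,2]-50)<4)
for k in(m,r):
    A=np.c_[W[k][:,:2],np.ones(k.sum())];print(k.sum(),np.linalg.lstsq(A,W[k][:,2],rcond=None)[0][:2])
```

```text
[-0.74906818  0.30174255  8.88050397] 4.764295687164122
2094 [-0.02807675 -0.040853  ]
53609 [ 0.00139761 -0.00027091]
```

The cover is rocked: wrist depth shows about 0.050 rad of tilt toward roughly 57°, at about 9 N. I'll release it and go look at the gauge.

Request:
apply_moves(translation=[[0, 0, -2], [0, 0, -4], [0, 0, -30], [0, 0, -30], [-16, -48.6, 0], [-16, -48.6, 0], [-16, -48.6, 0], [-16, -48.6, 0], [-16, -48.6, 0], [0, 0, 0], [0, 0, 0]], spin=[0, 0, 0, 0, 0, 0, 0, 0, 0, 0, 0])

```text
t: 11.75
tcp_pos: [510.3, 314.6, 91.8]
orientation: [0.0, 1.0, 0.0, -0.0]
force: [-0.0, -0.8, -0.1]
finger_gap: 0.3
gripper_force: 0.0
```

Run:
```python
from h import *
im,d,W=cloud('wrist');cv2.imwrite('pics/g.png',im);np.save('g.npy',W)
cv2.imwrite('pics/gc.png',cv2.resize(im[110:290,170:410],(800,600),interpolation=cv2.INTER_CUBIC))
s=sense();print(s['tcp_pos'],s['orientation'],s['force'])
```

```text
[510.57425414 314.12533729  91.92443901] [ 2.25926043e-04  9.99999948e-01 -1.02012204e-04 -2.05263394e-04] [ 0.70761517 -0.4534017  -0.82344246]
```

View pics/gc.png

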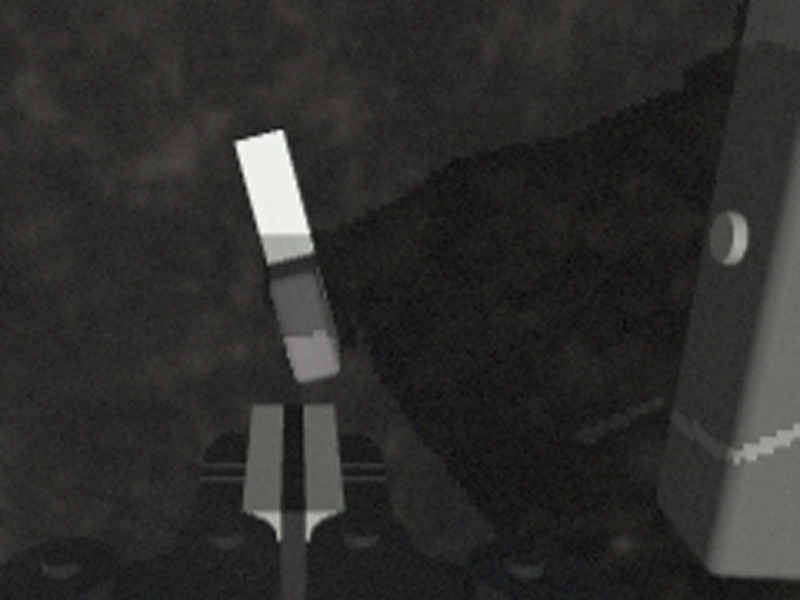

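The tongue's tip is at crop (260,136), it meets the grip at about (291,260), and the rear top edge of the grip is at about (319,377). I'll convert these to world positions.

Run:
```python
from h import *
M=TCP()@np.array(get_calibration('wrist')['hand_eye']);K=get_calibration('wrist')['mtx'];W=np.load('g.npy')
def w(x,y,z):
    r=M[:3,:3]@np.linalg.inv(K)@[170+x*.3-.35,110+y*.3-.35,1];return (M[:3,3]+r*(z-M[2,3])/r[2])[:2]
tip=w(259.5,136,1);base=w(291.5,260,4.6);gf=w(294,270,24);gr=w(319,377,24)
print(tip,base,gf,gr,np.linalg.norm(tip-base),np.linalg.norm(gf-gr),'tonguewidth',np.linalg.norm(w(236,142,1)-w(283,130,1)))
for a,b in((base,tip),(gr,gf)):print(np.degrees(np.arctan2(*(b-a)[::-1])))
for p in((260,180),(285,250),(300,300),(310,350),(200,250)):
    v,u=int(110+p[1]*.3),int(170+p[0]*.3);print(p,W[v-1:v+2,u-1:u+2].reshape(-1,3).mean(0).round(1))
```

```text
[548.52087053 323.29587693] [513.05986483 314.25447634] [515.50230766 313.56052399] [484.41338209 306.58016455] 36.595489474946895 31.862936313097716 tonguewidth 13.790984118582537
14.303798287998204
12.654684549707227
(260, 180) [535.3 323.4   1.5]
(285, 250) [515.  316.8   3.3]
(300, 300) [506.1 312.1  23.1]
(310, 350) [491.4 309.2  22.9]
(200, 250) [513.9 341.5  -1. ]
```

Dimensions match the described gauge: tongue 36×14, grip 32 long and 24 high. Yaw is about 13.7° and the grip centre is about (499,310). I'll grasp it.

Request:
apply_moves(translation=[[-11.5, 4.3, 0], [0, 0, 20], [0, 0, 25], [0, 0, 25], [0, 0, 20], [0, 0, 15], [0, 0, 5], [0, 0, 0]], spin=[0, -6.85, -6.85, 0, 0, 0, 0, 0], hand=60)

```text
t: 12.8
tcp_pos: [499.0, 310.3, -17.8]
orientation: [0.0, 0.993, 0.119, -0.0]
force: [-0.7, 1.0, -0.3]
finger_gap: 50.9
gripper_force: 0.0
```

Request:
apply_moves(translation=[[0, 0, 5], [0, 0, 5], [0, 0, 0]], spin=[0, 0, 0])

```text
t: 13.18
tcp_pos: [498.8, 310.5, -28.2]
orientation: [0.0, 0.993, 0.119, -0.0]
force: [0.1, -0.0, 0.2]
finger_gap: 50.9
gripper_force: 0.0
```

Request:
apply_moves(translation=[[0, 0, 0], [0, 0, 0], [0, 0, 0], [0, 0, 0], [0, 0, 0], [0, 0, 0]], spin=[0, 0, 0, 0, 0, 0], hand=0, squeeze=30)

```text
t: 13.92
tcp_pos: [499.1, 310.6, -27.7]
orientation: [-0.0, 0.993, 0.119, 0.0]
force: [-0.7, 0.6, 4.9]
finger_gap: 13.1
gripper_force: 31.0
```

Request:
apply_moves(translation=[[0, 0, -15], [0, 0, -35], [0, 0, -40], [0, 0, -20], [17, 40, 0], [17, 40, 0], [17, 40, 0], [17, 40, 0], [17, 40, 0], [0, 0, 0], [0, 0, 0]], spin=[0, 0, 0, 0, 0, 0, 0, 0, 0, -10.3, -10.3])

```text
t: 15.3
tcp_pos: [629.0, 135.7, 82.6]
orientation: [0.0, 0.955, 0.297, -0.0]
force: [0.1, 0.5, -0.3]
finger_gap: 13.4
gripper_force: 30.3
```

Request:
apply_moves(translation=[[0, 0, 0], [0, 0, 0], [0, 0, 0], [0, 0, 0], [0, 0, 0], [0, 0, 0], [0, 0, 0], [0, 0, 0], [0, 0, 0], [0, 0, 0], [0, 0, 0], [0, 0, 0]], spin=[-10.3, -10.3, -10.3, -10.3, -10.3, -10.3, -10.3, -10.3, -10.3, -10.3, -10.3, -10.3])

```text
t: 16.8
tcp_pos: [628.7, 136.4, 82.8]
orientation: [-0.0, 0.189, 0.982, -0.0]
force: [0.4, 0.6, -0.8]
finger_gap: 13.2
gripper_force: 30.3
```

Request:
apply_moves(translation=[[0, 0, 0], [0, 0, 0], [0, 0, 0], [0, 0, 0], [0, 0, 0], [0, 0, 0], [0, 0, 0], [0, 0, 0], [0, 0, 0], [0, 0, 0]], spin=[-10.3, -10.3, -10.3, -10.3, -10.3, -10.3, -10.3, -10, 0, 0])

```text
t: 18.05
tcp_pos: [628.9, 136.4, 82.4]
orientation: [0.0, -0.498, 0.867, -0.0]
force: [-0.6, 0.1, -1.0]
finger_gap: 13.3
gripper_force: 30.3
```

Run:
```python
from h import *
im,d,W=cloud('wrist');T=TCP();s=sense();print(s['tcp_pos'],np.degrees(np.arctan2(T[1,0],T[0,0])),s['joints'],s['force'])
cv2.imwrite('pics/held.png',im);np.save('held.npy',W)
print(W[150:260:8,258].round(0).tolist())
```

```text
[628.90194783 136.41931905  82.31422579] -120.16853969131677 [ 1.11058250e-01  6.44615499e-01  1.62302797e+00 -1.01795649e-04
  8.73871364e-01 -2.50392872e+00] [ 0.07231468  0.0974306  -0.35622086]
[[606.0, 97.0, 49.0], [604.0, 93.0, 110.0], [606.0, 97.0, 110.0], [608.0, 101.0, 111.0], [610.0, 104.0, 112.0], [612.0, 108.0, 113.0], [615.0, 112.0, 113.0], [617.0, 116.0, 113.0], [619.0, 120.0, 113.0], [621.0, 123.0, 114.0], [621.0, 124.0, 124.0], [622.0, 124.0, 133.0], [624.0, 127.0, 133.0], [626.0, 131.0, 134.0]]
```

View pics/held.png

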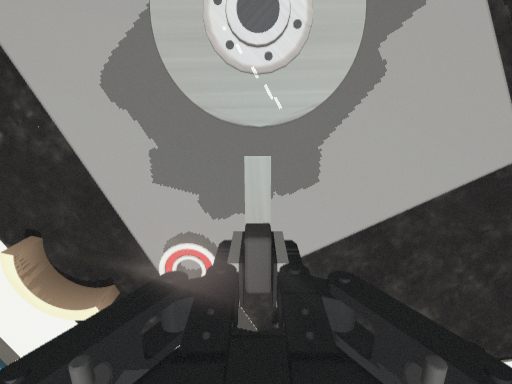

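The gauge is held level at column 258, pointing at the cover axis, with its tip about 11 mm outside the rim. I'll lower it onto the plate.

Request:
apply_moves(translation=[[0, 0, 20], [0, 0, 20], [0, 0, 12], [0, 0, 5], [0, 0, 1], [0, 0, 0]], spin=[0, 0, 0, 0, 0, 0])

```text
t: 18.85
tcp_pos: [629.2, 136.5, 24.6]
orientation: [0.0, -0.5, 0.866, -0.0]
force: [-0.1, 0.3, -2.2]
finger_gap: 13.2
gripper_force: 30.4
```

Request:
apply_moves(translation=[[0, 0, 0.6], [0, 0, 0.6], [0, 0, 0]], spin=[0, 0, 0])

```text
t: 19.23
tcp_pos: [628.9, 136.4, 22.9]
orientation: [0.0, -0.5, 0.866, -0.0]
force: [-0.1, -0.4, -0.4]
finger_gap: 13.5
gripper_force: 30.4
```

Request:
apply_moves(translation=[[0, 0, 0.5], [0, 0, 0], [0, 0, 0]], spin=[0, 0, 0])

```text
t: 19.6
tcp_pos: [629.0, 136.4, 22.4]
orientation: [-0.0, -0.5, 0.866, -0.0]
force: [0.2, 0.3, -0.1]
finger_gap: 13.2
gripper_force: 30.4
```

Request:
apply_moves(translation=[[0, 0, 0.4], [0, 0, 0], [0, 0, 0]], spin=[0, 0, 0])

```text
t: 19.98
tcp_pos: [629.0, 136.4, 22.3]
orientation: [0.0, -0.5, 0.866, -0.0]
force: [-2.0, 0.1, 6.0]
finger_gap: 13.1
gripper_force: 31.1
```

Request:
apply_moves(translation=[[0, 0, 0.4], [0, 0, 0], [0, 0, 0]], spin=[0, 0, 0])

```text
t: 20.35
tcp_pos: [629.0, 136.4, 22.3]
orientation: [0.0, -0.5, 0.866, -0.0]
force: [-4.0, -0.8, 9.5]
finger_gap: 13.3
gripper_force: 31.7
```

Request:
apply_moves(translation=[[0, 0, -0.8], [0, 0, 0], [5, 0, 0], [5, 0, 0], [5, 0, 0], [4, 0, 0], [0, 0, 0], [0, 0, 0]], spin=[0, 0, 0, 0, 0, 0, 0, 0])

```text
t: 21.35
tcp_pos: [619.4, 119.9, 22.3]
orientation: [-0.0, -0.5, 0.866, -0.0]
force: [-0.4, 0.4, -0.5]
finger_gap: 13.7
gripper_force: 30.4
```

Request:
apply_moves(translation=[[2, 0, 0], [2, 0, 0], [0, 0, 0], [0, 0, 0]], spin=[0, 0, 0, 0])

```text
t: 21.85
tcp_pos: [617.4, 116.5, 22.3]
orientation: [-0.0, -0.5, 0.866, -0.0]
force: [0.1, 0.3, -1.0]
finger_gap: 13.1
gripper_force: 30.4
```

```bash
cat > f.py <<'E'
from h import *
F=[];
for i in range(4):
    grab_frame('side');F.append(sense()['force'])
s=sense();f=np.mean(F,0);p=np.array(s['tcp_pos']);print('t',round(s['t'],2),'f',f.round(2),'radial',round(f[0]*.5+f[1]*.866,2),'z',p[2].round(2),'R',np.hypot(p[0]-564,p[1]-23.6).round(2))
E
python3 f.py
```

```text
t 22.05 f [ 0.17  0.15 -1.24] radial 0.21 z 22.35 R 107.21
```

Request:
apply_moves(translation=[[2, 0, 0], [1, 0, 0], [0, 0, 0], [0, 0, 0]], spin=[0, 0, 0, 0])

```text
t: 22.55
tcp_pos: [616.0, 113.9, 22.4]
orientation: [-0.0, -0.5, 0.866, -0.0]
force: [-0.6, -0.1, -1.3]
finger_gap: 13.4
gripper_force: 30.4
```

Request:
apply_moves(translation=[[1, 0, 0], [0, 0, 0], [0, 0, 0]], spin=[0, 0, 0])

```text
t: 22.92
tcp_pos: [615.5, 113.0, 22.4]
orientation: [-0.0, -0.5, 0.866, -0.0]
force: [0.1, 0.8, -0.6]
finger_gap: 13.1
gripper_force: 30.4
```

Request:
apply_moves(translation=[[1, 0, 0], [0, 0, 0], [0, 0, 0]], spin=[0, 0, 0])

```text
t: 23.3
tcp_pos: [615.0, 112.1, 22.4]
orientation: [-0.0, -0.5, 0.866, -0.0]
force: [1.0, 0.4, -0.6]
finger_gap: 13.0
gripper_force: 30.4
```

```bash
python3 f.py
```

```text
t 23.5 f [ 0.11 -0.19 -0.56] radial -0.11 z 22.38 R 102.18
```

Request:
apply_moves(translation=[[1, 0, 0], [0, 0, 0], [0, 0, 0]], spin=[0, 0, 0])

```text
t: 23.88
tcp_pos: [614.5, 111.3, 22.4]
orientation: [0.0, -0.5, 0.866, -0.0]
force: [-0.4, -0.4, -1.3]
finger_gap: 13.3
gripper_force: 30.4
```

Request:
apply_moves(translation=[[1, 0, 0], [0, 0, 0], [0, 0, 0]], spin=[0, 0, 0])

```text
t: 24.25
tcp_pos: [614.0, 110.4, 22.4]
orientation: [-0.0, -0.5, 0.866, -0.0]
force: [-0.2, -0.8, -0.4]
finger_gap: 13.4
gripper_force: 30.4
```

```bash
python3 f.py
```

```text
t 24.45 f [ 0.1   0.24 -1.14] radial 0.26 z 22.39 R 100.2
```

Request:
apply_moves(translation=[[0.8, 0, 0], [0, 0, 0], [0, 0, 0]], spin=[0, 0, 0])

```text
t: 24.82
tcp_pos: [613.5, 109.8, 22.4]
orientation: [-0.0, -0.5, 0.866, -0.0]
force: [0.7, 0.7, -0.9]
finger_gap: 13.3
gripper_force: 30.4
```

```bash
python3 f.py
```

```text
t 25.02 f [ 0.71  0.15 -1.37] radial 0.49 z 22.37 R 99.36
```

Request:
apply_moves(translation=[[0.8, 0, 0], [0, 0, 0], [0, 0, 0]], spin=[0, 0, 0])

```text
t: 25.4
tcp_pos: [613.1, 109.0, 22.4]
orientation: [-0.0, -0.5, 0.866, -0.0]
force: [-0.1, 0.5, -0.8]
finger_gap: 13.5
gripper_force: 30.4
```

```bash
python3 f.py
```

```text
t 25.6 f [ 0.02 -0.04 -0.39] radial -0.02 z 22.37 R 98.57
```

Request:
apply_moves(translation=[[0.8, 0, 0], [0, 0, 0], [0, 0, 0]], spin=[0, 0, 0])

```text
t: 25.98
tcp_pos: [612.7, 108.3, 22.4]
orientation: [-0.0, -0.5, 0.866, -0.0]
force: [-0.9, -0.6, 0.2]
finger_gap: 13.3
gripper_force: 30.3
```

```bash
python3 f.py
```

```text
t 26.18 f [ 0.27 -0.52 -1.  ] radial -0.31 z 22.34 R 97.75
```

Request:
apply_moves(translation=[[0.8, 0, 0], [0, 0, 0], [0, 0, 0]], spin=[0, 0, 0])

```text
t: 26.55
tcp_pos: [612.4, 107.8, 22.4]
orientation: [0.0, -0.5, 0.866, -0.0]
force: [0.9, 0.9, -2.8]
finger_gap: 13.1
gripper_force: 30.2
```

```bash
python3 f.py
```

```text
t 26.75 f [ 0.95  1.56 -2.2 ] radial 1.82 z 22.38 R 97.06
```

Request:
apply_moves(translation=[[0.3, 0, 0], [0, 0, 0], [0, 0, 0]], spin=[0, 0, 0])

```text
t: 27.12
tcp_pos: [612.3, 107.5, 22.4]
orientation: [0.0, -0.5, 0.866, -0.0]
force: [1.4, 3.7, -1.8]
finger_gap: 13.5
gripper_force: 30.2
```

```bash
python3 f.py
```

```text
t 27.32 f [ 1.96  3.49 -2.15] radial 4.0 z 22.39 R 96.77
```

Request:
apply_moves(translation=[[-0.2, 0, 0], [0, 0, 0]], spin=[0, 0])

```text
t: 27.58
tcp_pos: [612.3, 107.5, 22.3]
orientation: [-0.0, -0.5, 0.866, -0.0]
force: [2.2, 2.0, -2.4]
finger_gap: 13.2
gripper_force: 30.1
```

Request:
apply_moves(translation=[[0, 0, 0], [0, 0, 0], [0, 0, 0], [0, 0, 0], [0, 0, 0]], spin=[0, 0, 0, 0, 0], hand=40)

```text
t: 28.2
tcp_pos: [612.3, 107.5, 22.4]
orientation: [-0.0, -0.5, 0.866, -0.0]
force: [-0.5, -0.1, 0.2]
finger_gap: 34.0
gripper_force: 0.0
```

Request:
apply_moves(translation=[[0, 0, -5], [0, 0, -20], [0, 0, -30], [0, 0, -30], [0, 0, 0], [0, 0, 0]], spin=[0, 0, 0, 0, 0, 0])

```text
t: 28.95
tcp_pos: [612.0, 107.6, 107.0]
orientation: [-0.0, -0.5, 0.866, 0.0]
force: [0.3, 0.4, -0.5]
finger_gap: 34.1
gripper_force: 0.0
```

Run:
```python
from h import *
im,d,W=cloud('wrist');T=TCP();s=sense();print(s['tcp_pos'],np.degrees(np.arctan2(T[1,0],T[0,0])),s['force'])
cv2.imwrite('pics/rel.png',im);np.save('rel.npy',W)
```

```text
[611.83162005 107.56536574 106.62440728] -119.98364390421057 [0.46276356 0.02734943 0.23235952]
```

View pics/rel.png

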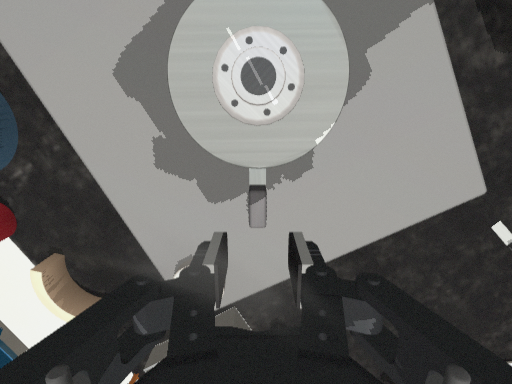

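The gauge sits centred under the raised rim at pixel (258,168) and the cover is undisturbed. Now the proof press.

Request:
apply_moves(translation=[[20, 0, 0], [22.8, 0, 0], [0, 0, 25], [0, 0, 25], [0, 0, 15], [0, 0, 7], [0, 0, 2], [0, 0, 0]], spin=[0, 0, 0, 0, 0, 0, 0, 0], hand=0)

```text
t: 30.0
tcp_pos: [591.1, 70.5, 33.8]
orientation: [0.0, -0.5, 0.866, -0.0]
force: [0.8, -0.4, -0.2]
finger_gap: 0.0
gripper_force: 0.0
```

Request:
apply_moves(translation=[[0, 0, 1], [0, 0, 0.6], [0, 0, 0], [0, 0, 0]], spin=[0, 0, 0, 0])

```text
t: 30.5
tcp_pos: [590.9, 70.5, 31.8]
orientation: [-0.0, -0.5, 0.866, -0.0]
force: [0.9, 1.4, -0.8]
finger_gap: -0.1
gripper_force: 0.0
```

Request:
apply_moves(translation=[[0, 0, 0.5], [0, 0, 0], [0, 0, 0]], spin=[0, 0, 0])

```text
t: 30.88
tcp_pos: [590.9, 70.5, 31.3]
orientation: [-0.0, -0.5, 0.866, -0.0]
force: [-0.6, -0.1, 0.5]
finger_gap: 0.1
gripper_force: 0.0
```

Request:
apply_moves(translation=[[0, 0, 0.6], [0, 0, 0.6], [0, 0, 0], [0, 0, 0]], spin=[0, 0, 0, 0])

```text
t: 31.38
tcp_pos: [590.9, 70.5, 30.0]
orientation: [-0.0, -0.5, 0.866, -0.0]
force: [-0.0, 1.0, 0.6]
finger_gap: -0.1
gripper_force: 0.0
```

Request:
apply_moves(translation=[[0, 0, 0.4], [0, 0, 0], [0, 0, 0]], spin=[0, 0, 0])

```text
t: 31.75
tcp_pos: [590.9, 70.5, 29.7]
orientation: [-0.0, -0.5, 0.866, -0.0]
force: [-0.5, -0.1, 0.4]
finger_gap: 0.0
gripper_force: 0.0
```

Request:
apply_moves(translation=[[0, 0, 0.4], [0, 0, 0], [0, 0, 0]], spin=[0, 0, 0])

```text
t: 32.12
tcp_pos: [590.9, 70.5, 29.4]
orientation: [0.0, -0.5, 0.866, -0.0]
force: [0.8, 0.3, 2.4]
finger_gap: -0.0
gripper_force: 1.0
```

Request:
apply_moves(translation=[[0, 0, 0.4], [0, 0, 0], [0, 0, 0]], spin=[0, 0, 0])

```text
t: 32.5
tcp_pos: [591.0, 70.5, 29.2]
orientation: [0.0, -0.5, 0.866, -0.0]
force: [-1.2, -0.1, 5.3]
finger_gap: -0.3
gripper_force: 2.9
```

Request:
apply_moves(translation=[[0, 0, 0.2], [0, 0, 0], [0, 0, 0], [0, 0, 0]], spin=[0, 0, 0, 0])

```text
t: 33.0
tcp_pos: [591.0, 70.5, 29.2]
orientation: [0.0, -0.5, 0.866, -0.0]
force: [-1.7, 0.1, 6.7]
finger_gap: 0.5
gripper_force: 3.8
```

```bash
python3 f.py
```

```text
t 33.2 f [-1.85 -0.5   7.29] radial -1.36 z 29.19 R 54.14
```

It carries 7 N with no rocking: z stays at 29.2, against 26.7 when it rocked. I'll lift off and check the final state.

Request:
apply_moves(translation=[[0, 0, -1], [0, 0, -4], [0, 0, -30], [0, 0, -35], [0, 0, 0], [0, 0, 0]], spin=[0, 0, 0, 0, 0, 0])

```text
t: 33.95
tcp_pos: [590.6, 70.5, 98.3]
orientation: [-0.0, -0.5, 0.866, 0.0]
force: [0.6, 0.4, 1.0]
finger_gap: 0.1
gripper_force: 0.0
```

Run:
```python
from h import *
Ws=[]
for i in range(3):
    im,d,W=cloud('wrist');Ws.append(W)
W=np.nanmean(Ws,0);cv2.imwrite('pics/end.png',im);s=sense();print(s['t'],s['force'],s['tcp_pos'])
np.save('end.npy',W)
dx,dy=W[...,0]-564,W[...,1]-23.6;R=np.hypot(dx,dy)
for k in((R>22)&(R<31)&(abs(W[...,2]-65)<5),(R>80)&(R<130)&(abs(W[...,2]-50)<4)):
    A=np.c_[W[k][:,:2],np.ones(k.sum())];print(k.sum(),np.linalg.lstsq(A,W[k][:,2],rcond=None)[0][:2])
k=(R<72)&(W[...,2]>54)&(W[...,2]<62);p=W[k][:,:2].astype(np.float32);print(cv2.minEnclosingCircle(p))
```

```text
34.1 [ 0.29944227 -0.49407896  0.20766478] [590.43185607  70.49675815  97.69605096]
2802 [-0.00041904 -0.00088122]
43251 [ 0.00124097 -0.00031943]
((564.1666259765625, 23.731531143188477), 68.53511810302734)
```

View pics/end.png

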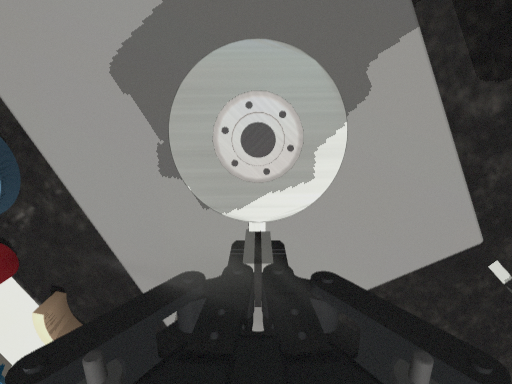

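The cover is level (about 0.002 rad) and still centred at (564.2, 23.7). The gauge's tongue is under the rim at (257,225) and the robot is clear. Handing in.

```bash
python3 -c "
from workcell import *
print(job_done())"
```

```text
the job is handed in; nothing more can be done
None
```

I found the cover's raised edge at about 60° (world frame), rocked it there with about 9 N, slid the taper gauge in until snug (4 N at most), and a 7 N press then showed no rocking; the job is handed in, verdict not shown.

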